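# Grease the slab roller's bearing with the push gun

## Task

Grease the slab roller's bearing whose nipple is bare; the other one, under its rubber dust cap, has been done. Take the longer of the two push guns out of the rack, press its coupler squarely onto the tilted nipple until it snaps on, then keep pushing until the gun's sprung nose is well over half-way into the barrel, and finish while you are still holding it pressed like that. Leave the shorter gun standing in the rack and everything else where it lies.

Things in the scene. Friction and masses are not known exactly. Their poses are not given: they have to be found in the camera images.
- long_gun_grip (a point): Longer push grease gun (0.35 kg), upright in the rack, nose down. Point on its axis, best place to grip; z along the gun to its rear cap (up at first). Barrel 28 mm round, smooth from 48 mm below the point to 20 mm above; cap ends 30 mm above. Coupler mouth 130 mm, its seat 111 mm below (nose out). A 38 mm collar, 48 to 60 mm below, rests on the rack plate.
- coupler_seat (a point): Inner seat of the long gun's coupler, on the gun's axis, z to the rear cap. Coupler 26 mm wide: four hinged spring jaws, hooked lips, mouth 19 mm below the seat, 11 mm opening. Pushed squarely onto the nipple they start to spread with the seat 15 mm off the tip, resist with up to about 7 N in all, then snap in behind the head and draw the seat onto the tip.
- gun_nose (a joint): How far the long gun's sprung nose (with the coupler) is pressed into the barrel along the gun's axis, m: 0 fully out, 0.020 fully home. The spring takes about 9 N to start, about 15 N fully home, and pushes the nose out again when the push ends.
- nipple_tip (a point): Tip of the bare zinc ball-head nipple to be greased; z out of the nipple along its axis, leaning 35 degrees from vertical to the robot's side of the roller (-x of the slab roller, square to its shaft). Ball-shaped head 16 mm wide, 10 mm neck behind; head and neck 20 mm long, on a 19 mm hexagon 5 mm high. Tip 140 mm above the bench. It may be at either end of the roller.
- bearing_bare: The pillow block that carries the bare nipple, 127 x 38 mm foot, 65 mm tall. Origin: centre of its foot's underside, 55 mm above the bench; x as the slab roller's, away from the robot.
- bearing_capped: The like pillow block at the roller's other end (same origin and axes), its nipple under a black rubber dust cap 25 mm wide that leans the same way, top 146 mm above the bench: already greased, not to be used.
- slab_roller: Fixed bench slab roller: two grey rails 260 mm long, 55 mm high, 280 mm apart, with the pillow blocks on them; a 60 mm steel roller between, shaft along y, 88 mm above the bench; plywood bed 300 mm long; crank with a wooden handle beyond the +y bearing, out to 285 mm along y and up to 150 mm high. Origin: centre of its underside on the bench; x away from the robot.
- gun_rack: Fixed sheet-metal rack, 70 mm (x) by 180 mm (y), top of its 8 mm plate 82 mm above the bench, two 33 mm holes 92 mm apart along y, where the guns stand in either order, 90 mm (long) and 62 mm (short) above the plate. The gun comes out straight up; lift it at least 75 mm to clear. Origin: centre of its underside on the bench.
- gun_long: The long gun's body (barrel and collar; 160 mm over all with the nose out); origin on its axis at the coupler's mouth when the nose is out, z to the rear cap.
- short_gun_top (a point): Top of the shorter, otherwise like push gun (28 mm barrel, needle nose, 132 mm over all), on its axis, standing in the rack's other hole; 144 mm above the bench.
- spanner: Bystander: steel open-ended spanner, 160 mm long, lying flat in front of the roller. Origin: at the bench, under its middle.
- dust_cap: Bystander: the bare nipple's own black rubber dust cap, 25 mm wide, 29 mm tall, lying ready on the roller's plywood bed, 49 mm above the bench. Origin: on the bed, under its middle.
- grease_tub: Bystander: white tub with black lid, 84 mm wide, 75 mm tall. Origin: at the bench, under its middle.
- bowl: Bystander: glazed ochre bowl, 130 mm wide, 55 mm tall. Origin: at the bench, under its middle.
- wooden_rib: Bystander: flat wooden rib, 110 x 45 x 7 mm, lying on the bed behind the roller, 49 mm above the bench. Origin: on the bed, under its middle.
- guide_stick: Bystander: round wooden stick, 14 mm thick, about 150 mm long, lying on the bench. Origin: its axis, mid-length.
There are look-alikes about, which are no part of the job. What is shaped like the gun_long but red is not meant.

How it is judged:
By the outcome, as a careful person would: the job done as asked, in the order asked, and still so for the second after the job is handed in, while the arm keeps its last pose, push and grip.
It also fails if it takes over 35 s, if anything falls off the work surface, if the arm or the gripper's body presses on something with over 40 N, if the wrist force passes 120 N, or if a joint passes its speed limit or range.

## Robot

A 6-joint arm with a two-finger parallel gripper is mounted at the origin on the work surface. World frame = base frame: x ahead of the robot, y to its left, z up, the work surface at z = 0. Lengths are in mm, angles in rad, forces in N, time in s.
With the tool pointing down it reaches from about 275 to 825 mm from the base axis. Payload 4.9 kg.
Tool frame: the origin (TCP) lies between the finger pads; the fingertips stand 17 mm ahead of it and the grasp point (between the pads) lies 2 mm behind it (r.tip_extent is the distance from the TCP to the fingertips, in mm); x points along the fingers, y is the direction in which the jaws open and shut, and the axes are right-handed (so a half turn about x gives the same grasp; the last joint's range is limited). The gripper opens to 85 mm and grips with 20 to 120 N. Pads are 22 mm wide; open, the fingers measure 114 mm over their backs; the gripper's body (76 mm by 85 mm) begins 54 mm behind the grasp point. The pads swing forward as they close: fully open they stand 13 mm farther back than shut.
Start: joints at [1.191, 0.326, -0.193, 1.052, 0, 1.437], TCP at [133.826, 533.488, 248.281] pointing down, gripper open.
Joint ranges: [-2.65, 2.65], [-0.97, 1.79], [-1.3, 1.35], [-1.93, 2.1], [-1.47, 1.37], [-3.14, 3.14]. Speed limits (rad/s): [2.57, 2.57, 3.14, 3.14, 3.14, 3.14].

## Interface

Orientations are given as [roll, pitch, yaw] about the fixed x, y, z axes, in that order (R = Rz(yaw) Ry(pitch) Rx(roll)).
In Python, from station import r gives the robot as it stands.
- The arm moves only by the shell command python3 -m crank 'ROWS'. ROWS is JSON, a list of rows, each a list of 5 numbers: the finger opening in mm, from 0 to 85.4, then the shift along the tool's x, y, z in mm, then the turn about the tool's x in degrees. A call has 1 to 20 rows; each row is the pose to reach, as a shift and turn from the pose commanded when the call began, along the tool's axes at that moment; what a row does not reach only later rows make up. A row lasts 1/12 s, in which the tool goes at most 41.7 mm and 7.16 degrees, less where a joint would pass 70% of its speed; a pose out of reach is approached as far as the arm can. A call with a gripper value outside its range is refused whole. The fingers move at their own pace and stop on an object; the grip force is fixed at half the most. Time passes only in rows, so rows that repeat a pose let the fingers close. It gives the time, the measured TCP pose, the force and the opening at its end, in the units of the state.
- r.get_obs(): the state, without advancing time (a new reading comes with each control period).
- r.camera(name): name is "scene" or "top" or "wrist"; returns (picture, depth): 420x560x3 uint8, blue, green, red; 420x560 float32, mm along the optical axis (not along the pixel's ray), 0 where there is no reading.
- r.calibration(name): a dict with "fx", "fy", "cx", "cy" (pixels), "xyz" and "rotation" of the camera in the world; the wrist camera has in their place "tool_from_camera" (4x4, takes a point from camera to tool coordinates, whose origin is the TCP and whose axes are the tool frame's). Camera axes: x right, y down, z forward; pixel columns grow to the right and rows downward; lengths in mm; the calibration is good to about 2 mm. A picture is of the moment at which its call begins: read the wrist's pose just before it. calibration takes no time and is no camera call.
- r.finish_job(): hands the job in, once; it reports no verdict.
The state is a dict: "clock": time; "q": joint angles; "qvel": joint speeds; "joint_torque": joint torques, N m; "ee_pos": TCP position; "tool_rot": TCP orientation; "force": force on the tool from outside, world axes, zero at the start; "wrist_torque": the same for the moment, N m; "finger_gap": finger opening in mm.
Only numpy, scipy, OpenCV 4.12 (cv2) and the standard library are available. Lean on these libraries where they do the work, as an engineer would, in place of code of your own. Each camera call takes 0.05 s, during which the arm holds its last target.

## Working session

There is one attempt and no reset: what is moved stays moved. The work goes in short steps, Python scripts to look and compute and a shell command to move; the robot and the scene stay as the last step left them, time stands still between calls to the robot, and variables do not carry over. Pictures are saved under pics/ and viewed, and the job is handed in when it is done.

```bash
ls; mkdir -p pics; python3 - <<'E'
from station import r
import cv2, numpy as np, pickle
o=r.get_obs()
for k,v in o.items(): print(k,v)
d={}
for n in ["scene","top"]:
    p,z=r.camera(n); cv2.imwrite(f"pics/{n}0.png",p); np.savez(f"pics/{n}0.npz",p=p,z=z)
    print(n,r.calibration(n))
print(r.calibration("wrist"))
E
```

```text
pics
clock 0.0
q [ 1.19081293e+00  3.26933416e-01 -1.93586562e-01  1.05202154e+00
  6.04428339e-06  1.43661541e+00]
qvel [ 0.00087045 -0.00025741 -0.00132282 -0.00078392 -0.00067713 -0.00127349]
joint_torque [-3.81812715e-04 -4.43391716e+01  2.62441260e+01  1.51727046e-02
 -1.32514683e-04  6.78335596e-06]
ee_pos [133.60090136 532.94768156 247.5065086 ]
tool_rot [-1.70844062  1.56905113 -1.95424311]
force [0.71757031 0.22619721 0.42197622]
wrist_torque [ 0.03888889 -0.02483215  0.02572636]
finger_gap 85.43323680921651
scene {'fx': 446.39689980898476, 'fy': 446.39689980898476, 'cx': 276.09722359001773, 'cy': 201.62602037489813, 'xyz': array([1376.54688833,   77.48645   ,  798.37809093]), 'rotation': array([-2.26976254,  0.00244089,  1.59351678])}
top {'fx': 395.30302859494464, 'fy': 395.30302859494464, 'cx': 280.4203812230724, 'cy': 207.7456247102401, 'xyz': array([ 450.352392  ,   73.60627648, 1038.14821091]), 'rotation': array([-3.054911  , -0.02736319, -1.54621689])}
{'fx': 322.68098173937733, 'fy': 322.68098173937733, 'cx': 281.10168593638446, 'cy': 209.61191922653086, 'tool_from_camera': array([[ 1.09206361e-03, -2.64616878e-01,  9.64353004e-01,
        -1.25157031e+02],
       [ 9.99999336e-01,  6.44572068e-04, -9.55561119e-04,
        -3.34291196e-01],
       [-3.68737410e-04,  9.64353407e-01,  2.64617406e-01,
        -6.66017538e+01],
       [ 0.00000000e+00,  0.00000000e+00,  0.00000000e+00,
         1.00000000e+00]])}
```

View pics/scene0.png

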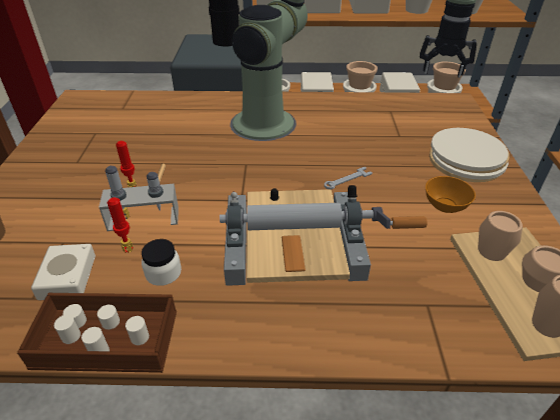

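View pics/top0.png

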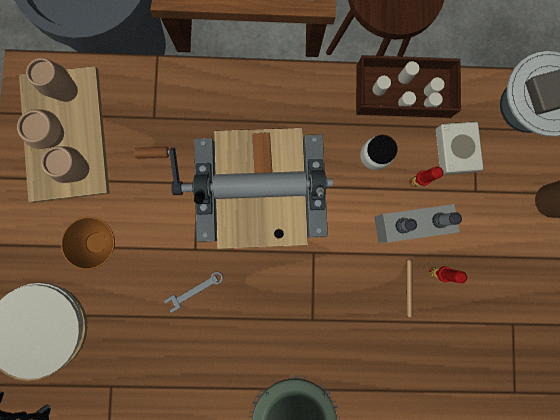

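The scene view shows the rack with two grey guns: (113,180) looks taller, and (153,183) shorter. Red look-alikes stand at (125,160) and (118,220). The roller's capped bearing is at (352,190) on the crank side, and the bare one is near (236,200). Next I'll enlarge crops and measure.

```bash
cat > h.py <<'E'
import numpy as np, cv2
from scipy.spatial.transform import Rotation as R
from station import r
def pose(o): return R.from_euler('xyz',o["tool_rot"]).as_matrix(), np.array(o["ee_pos"])
def cam(n,o=None):
    c=r.calibration(n)
    if n=="wrist":
        T=c["tool_from_camera"]; Rt,p=pose(o)
        return c,Rt@T[:3,:3],Rt@T[:3,3]+p
    return c,R.from_euler('xyz',c["rotation"]).as_matrix(),np.array(c["xyz"])
def cloud(n,z,o=None):
    c,Rm,t=cam(n,o); v,u=np.indices(z.shape)
    P=np.stack([(u-c["cx"])/c["fx"]*z,(v-c["cy"])/c["fy"]*z,z],-1)@Rm.T+t
    P[z==0]=np.nan; return P
def proj(n,X,o=None):
    c,Rm,t=cam(n,o); q=(np.atleast_2d(X)-t)@Rm
    return np.c_[q[:,0]/q[:,2]*c["fx"]+c["cx"],q[:,1]/q[:,2]*c["fy"]+c["cy"]]
E
python3 - <<'E'
from h import *
np.set_printoptions(precision=1,suppress=True)
for n,b in [("top",[(370,190,470,250),(185,125,335,255)]),("scene",[(95,130,185,240),(215,175,375,285)])]:
    d=np.load(f"pics/{n}0.npz"); P=cloud(n,d["z"])
    for i,(a,e,c,f) in enumerate(b):
        cv2.imwrite(f"pics/{n}_c{i}.png",cv2.resize(d["p"][e:f,a:c],None,fx=5,fy=5,interpolation=cv2.INTER_CUBIC))
    print(n)
    pts={"top":[(455,219),(448,219),(410,225),(405,225),(318,190),(203,193),(110,300),(350,330)],"scene":[(113,170),(112,180),(153,178),(236,200),(237,190),(352,188),(275,193)]}[n]
    for u,v in pts: print((u,v),P[v,u])
E
```

```text
top
(455, 219) [nan nan nan]
(448, 219) [ 512.  -326.2  160.6]
(410, 225) [ 497.  -245.4  145.2]
(405, 225) [ 497.1 -236.4  137.7]
(318, 190) [574.1 -36.  125.9]
(203, 193) [559.3 230.  128.6]
(110, 300) [293.  477.1  -0.2]
(350, 330) [ 229.1 -140.3   -2.1]
scene
(113, 170) [ 519.4 -333.9  170. ]
(112, 180) [ 526.8 -339.9  145.6]
(153, 178) [ 508.2 -245.9  139. ]
(236, 200) [579.3 -35.8 131.5]
(237, 190) [381.5 -58.8   3.3]
(352, 188) [547.9 235.7 146.6]
(275, 193) [480.5  52.5  74.1]
```

View pics/top_c0.png

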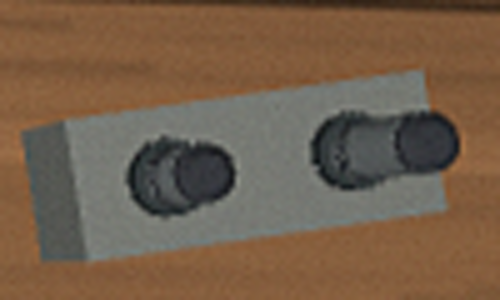

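View pics/top_c1.png

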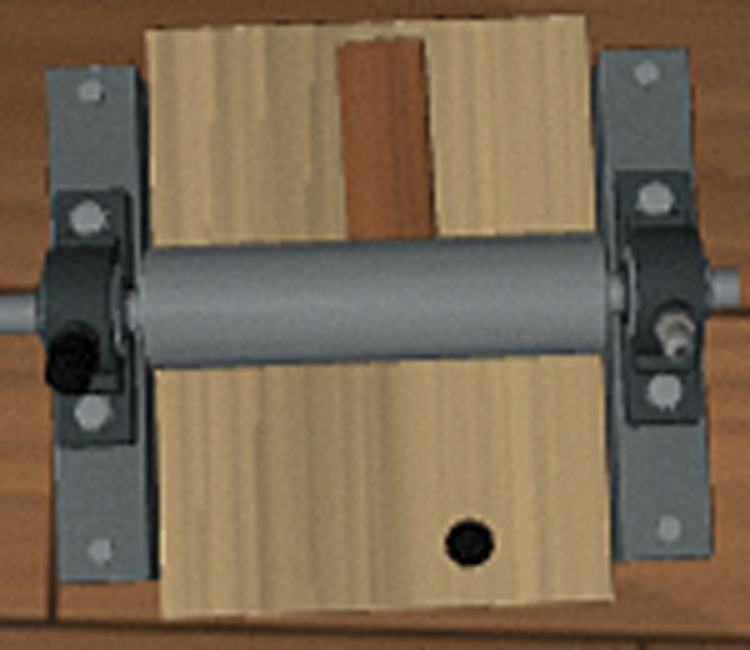

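View pics/scene_c0.png

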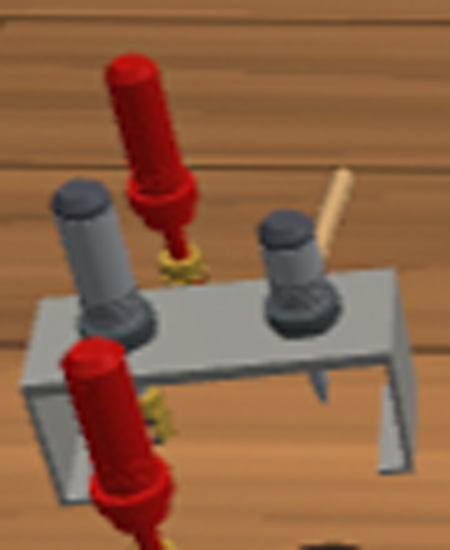

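View pics/scene_c1.png

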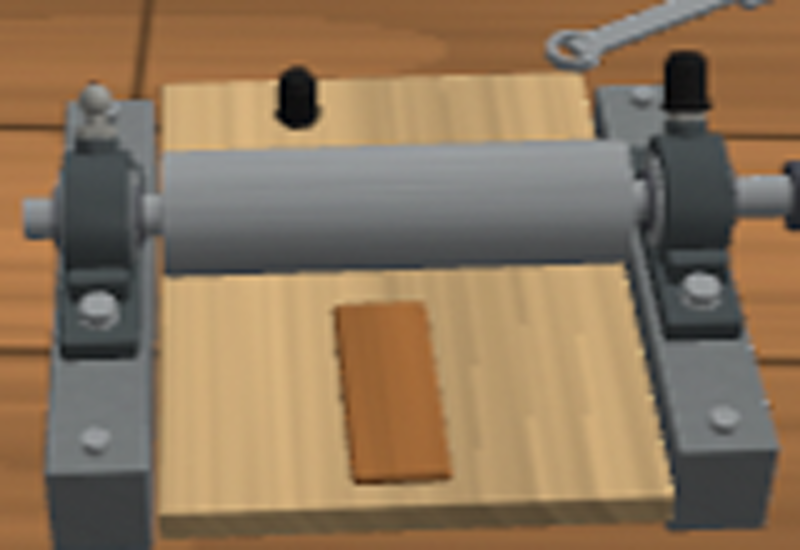

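Grey guns: (113,180) and (153,183). The long one is at (113,180), its cap near z=170; the other tops out near 145. The red ones at (125,160) and (118,220) don't count. The bare zinc nipple is at scene (234,197) / top (320,192), at the -y end. Both are clear in the enlarged crops. Now the precise measurements.

```bash
python3 - <<'E'
from h import *
np.set_printoptions(precision=1,suppress=True)
d={n:np.load(f"pics/{n}0.npz") for n in("top","scene")}
P={n:cloud(n,d[n]["z"]) for n in d}
for n in d:
    X=P[n]; im=d[n]["p"].astype(int)
    reg=(X[...,0]>380)&(X[...,0]<640)&(X[...,1]<-180)&(X[...,1]>-420)
    m=reg&(X[...,2]>154); grey=im.max(-1)-im.min(-1)<40
    A=X[m&grey]; print(n,"long cap",len(A),np.nanmedian(A,0),A.min(0),A.max(0))
    A=X[m&~grey]; print(" tall red",A.round()[:12].tolist(), len(A))
    red=reg&(im[...,2]-im[...,1]>100); A=X[red]; 
    for lo in (380,500): 
        B=A[(A[:,0]>lo)&(A[:,0]<lo+120)]; print(" red",len(B),B.min(0) if len(B) else '',B.max(0) if len(B) else '')
    B=X[reg&(X[...,2]>75)&(X[...,2]<86)]; B2=B[:,:2].astype(np.float32); print(" rack plate",np.median(B,0),cv2.minAreaRect(B2))
    B=X[reg&grey&(X[...,2]>136)&(X[...,2]<152)&(X[...,1]>-280)]; print(" short top",len(B),np.median(B,0),B.min(0),B.max(0))
# roller axis yaw
for n in d:
    X=P[n]; m=(X[...,2]>112)&(X[...,2]<121)&(X[...,1]>0)&(X[...,1]<195)&(X[...,0]>450)&(X[...,0]<680)
    A=X[m]; c=np.polyfit(A[:,1],A[:,0],1); print(n,"roller top line",len(A),np.median(A,0),"yaw deg",-np.degrees(np.arctan(c[0])))
    m=(X[...,2]>50)&(X[...,2]<59)&(X[...,1]>-110)&(X[...,1]<300)&(X[...,0]>380)&(X[...,0]<760)
    print(" rails",cv2.minAreaRect(X[m][:,:2].astype(np.float32)))
    m=(X[...,2]>122)&(X[...,1]>-80)&(X[...,1]<20)&(X[...,0]>480)&(X[...,0]<680)
    v,u=np.nonzero(m); print(np.c_[u,v,X[m]].round())
E
```

```text
top long cap 149 [ 514.1 -335.9  168.6] [ 500.8 -353.   155.4] [ 630.9 -311.2  175.2]
 tall red [[633.0, -303.0, 155.0], [633.0, -307.0, 155.0], [630.0, -297.0, 156.0], [631.0, -300.0, 155.0], [630.0, -302.0, 157.0], [630.0, -302.0, 160.0], [631.0, -306.0, 157.0], [631.0, -308.0, 158.0], [629.0, -296.0, 154.0], [628.0, -298.0, 155.0], [628.0, -298.0, 160.0], [627.0, -300.0, 160.0]] 184
 red 77 [ 380.6 -364.6    1.8] [ 400.7 -337.5  162.1]
 red 75 [ 601.9 -316.8    5. ] [ 619.6 -287.1  162.8]
 rack plate [ 504.  -293.3   81.2] ((501.5788269042969, -315.84417724609375), (207.1163787841797, 197.55775451660156), 49.67646789550781)
 short top 114 [ 499.6 -247.7  142.4] [ 488.  -261.3  136.6] [ 513.5 -235.6  146.2]
scene long cap 122 [ 521.5 -337.8  168.3] [ 503.8 -353.8  154.7] [ 529.9 -326.3  175.8]
 tall red [[381.0, -353.0, 164.0], [381.0, -368.0, 160.0], [382.0, -365.0, 161.0], [383.0, -362.0, 161.0], [381.0, -360.0, 161.0], [382.0, -357.0, 161.0], [384.0, -353.0, 163.0], [384.0, -351.0, 162.0], [381.0, -349.0, 160.0], [381.0, -346.0, 161.0], [387.0, -365.0, 161.0], [388.0, -363.0, 16
[... 4814 characters left out ...]
 [237. 203. 579. -34. 122.]
 [238. 203. 580. -32. 123.]
 [233. 204. 583. -43. 122.]
 [234. 204. 586. -40. 125.]
 [232. 205. 587. -45. 123.]
 [234. 205. 587. -40. 122.]
 [236. 205. 587. -36. 123.]
 [228. 206. 591. -54. 123.]
 [230. 206. 590. -49. 122.]
 [237. 206. 590. -33. 122.]
 [233. 207. 594. -42. 122.]
 [237. 207. 595. -32. 124.]
 [238. 207. 594. -30. 123.]
 [230. 208. 598. -49. 123.]
 [231. 208. 598. -46. 123.]
 [234. 208. 597. -39. 122.]
 [235. 208. 599. -37. 123.]
 [237. 208. 600. -32. 124.]
 [239. 208. 597. -28. 122.]
 [253. 208. 597.   5. 122.]
 [228. 209. 602. -53. 123.]
 [229. 209. 601. -51. 122.]
 [230. 209. 601. -48. 122.]
 [235. 209. 602. -36. 124.]
 [229. 210. 605. -50. 123.]]
```

```bash
cat >> h.py <<'E'
def shift(target,o=None):
    "tool-axes shift from present pose to world target"
    o=o or r.get_obs(); Rt,p=pose(o); return Rt.T@(np.array(target)-p)
E
python3 - <<'E'
from h import *
np.set_printoptions(precision=2,suppress=True)
o=r.get_obs(); Rt,p=pose(o); print(Rt)
print(shift([555,-41,300]),shift([516.7,-339.5,250]))
for s in (1,-1):
    y=s*np.array([np.cos(np.radians(10)),np.sin(np.radians(10)),0]); print(s,np.degrees(np.arctan2(Rt[:,2]@y,Rt[:,1]@y)))
print("azimuths",np.degrees(np.arctan2(-339.5,516.7)))
E
```

```text
[[-0.    0.24  0.97]
 [-0.    0.97 -0.24]
 [-1.   -0.   -0.  ]]
[ -51.82 -454.29  548.36] [  -1.36 -753.06  583.85]
1 65.91638619272997
-1 -114.08361380727003
azimuths -33.30709036006831
```

```bash
python3 -m crank '[[60,-52,-454,548,66],[60,-52,-454,548,66],[60,-52,-454,548,66],[60,-52,-454,548,66],[60,-52,-454,548,66],[60,-52,-454,548,66],[60,-52,-454,548,66],[60,-52,-454,548,66],[60,-52,-454,548,66],[60,-52,-454,548,66],[60,-52,-454,548,66],[60,-52,-454,548,66],[60,-52,-454,548,66],[60,-52,-454,548,66],[60,-52,-454,548,66],[60,-52,-454,548,66],[60,-52,-454,548,66],[60,-52,-454,548,66],[60,-52,-454,548,66],[60,-52,-454,548,66]]'
python3 - <<'E'
from h import *
np.set_printoptions(precision=2,suppress=True)
o=r.get_obs(); print(o["clock"],o["q"],o["ee_pos"],o["tool_rot"])
p,z=r.camera("wrist"); cv2.imwrite("pics/w1.png",p); np.savez("pics/w1.npz",p=p,z=z,ee_pos=o["ee_pos"],tool_rot=o["tool_rot"])
E
```

```text
clock: 1.77
ee_pos: [554.2, -40.0, 299.5]
tool_rot: [-2.163, 1.569, 2.722]
force: [-0.3, -0.3, -0.1]
finger_gap: 60.1
1.7667 [-0.21  0.31 -0.08  1.18  0.    1.19] [554.15 -40.04 299.46] [-2.16  1.57  2.72]
```

View pics/w1.png

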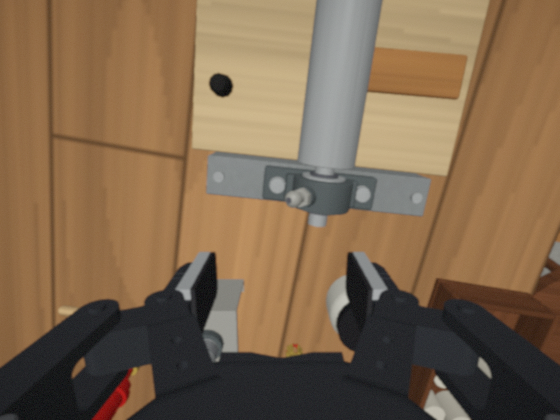

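The wrist view shows the bare nipple's ball head at about (296,198), on the block on the rail at (320,190). The fingers frame the bottom of the picture. I'll refine the nipple by sphere fit and yaw.

```bash
python3 - <<'E'
from h import *
from scipy.optimize import least_squares
np.set_printoptions(precision=1,suppress=True)
d=np.load("pics/w1.npz"); o={k:d[k] for k in("ee_pos","tool_rot")}
X=cloud("wrist",d["z"],o)
cv2.imwrite("pics/w1c.png",cv2.resize(d["p"][140:240,240:400],None,fx=5,fy=5,interpolation=cv2.INTER_CUBIC))
yaw=np.radians(3.7); ax=np.array([-np.sin(np.radians(35))*np.cos(yaw),-np.sin(np.radians(35))*np.sin(yaw),np.cos(np.radians(35))])
for tip in ([561.2,-41.6,140],): 
    print("pred tip,ballc",proj("wrist",[tip,np.array(tip)-8*ax,np.array(tip)-20*ax],o))
m=(X[...,2]>130)&(np.hypot(X[...,0]-565,X[...,1]+41)<16)
v,u=np.nonzero(m); print(u.min(),u.max(),v.min(),v.max()); A=X[m]
f=lambda c:np.linalg.norm(A-c,axis=1)-8
s=least_squares(f,[566,-41,133],loss="soft_l1"); print("sphere",s.x,len(A),"tip",s.x+8*ax)
for n in("top","scene"):
    e=np.load(f"pics/{n}0.npz"); Y=cloud(n,e["z"]); B=Y[(Y[...,2]>130)&(np.hypot(Y[...,0]-565,Y[...,1]+41)<16)]
    s=least_squares(lambda c:np.linalg.norm(B-c,axis=1)-8,[566,-41,133],loss="soft_l1"); print(n,s.x,len(B))
    print(proj(n,[[561.2,-41.6,140]]))
# rail edges in wrist view
m=(abs(X[...,2]-55)<4)&(X[...,1]<-5)&(X[...,1]>-90)&(X[...,0]>400)&(X[...,0]<760)
print("rail",cv2.minAreaRect(X[m][:,:2].astype(np.float32)),np.median(X[m],0))
E
```

```text
pred tip,ballc [[288.7 200.1]
 [293.5 199. ]
 [300.3 197.3]]
282 350 191 419
sphere [560.7 -34.1 364.3] 3552 tip [556.1 -34.4 370.8]
top [566.3 -40.6 133.3] 40
[[321.1 194.9]]
scene [565.6 -41.5 134.7] 46
[[234.  192.3]]
rail ((596.755126953125, -31.93036651611328), (259.472412109375, 61.99582290649414), 3.4559106826782227) [560.7 -36.4  54.6]
```

View pics/w1c.png

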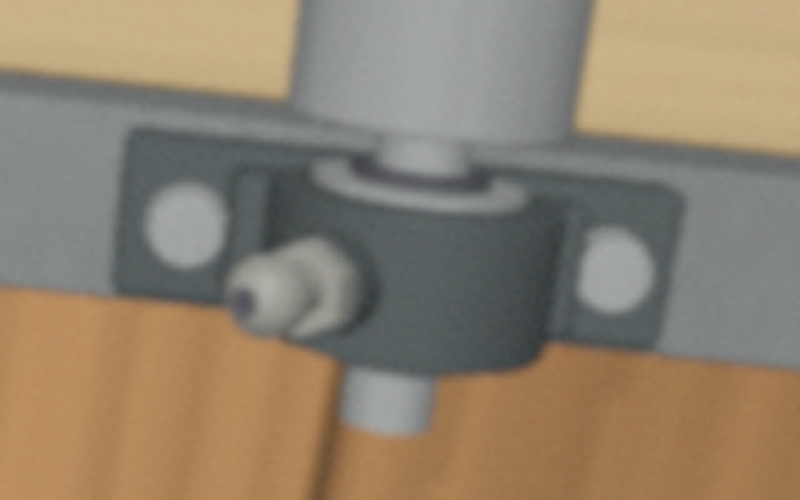

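The tip's dark spot is at (289,200), where I predicted it. So tip = (561.2,-41.6,140), yaw ≈3.7°. Now above the long gun.

```bash
python3 - <<'E'
from h import *
np.set_printoptions(precision=2,suppress=True)
o=r.get_obs();Rt,p=pose(o); print(Rt, shift([516.7,-339.5,260],o))
E
```

```text
[[-0.    0.98  0.17]
 [ 0.    0.17 -0.98]
 [-1.   -0.   -0.  ]] [ 39.53 -88.39 289.31]
```

```bash
python3 -m crank '[[60,20,-88,220,0],[60,40,-88,220,0],[60,40,-88,220,0],[60,40,-88,220,0],[60,40,-88,220,0],[60,40,-88,220,0],[60,40,-88,220,0],[60,40,-88,220,0],[60,40,-88,220,0]]'
python3 - <<'E'
from h import *
np.set_printoptions(precision=1,suppress=True)
o=r.get_obs(); print(o["clock"],o["ee_pos"])
p,z=r.camera("wrist"); cv2.imwrite("pics/w2.png",p); np.savez("pics/w2.npz",p=p,z=z,ee_pos=o["ee_pos"],tool_rot=o["tool_rot"])
X=cloud("wrist",z,o)
m=(X[...,2]>150)&(X[...,2]<180)&(np.hypot(X[...,0]-517,X[...,1]+339)<40)
A=X[m]; t=A[A[:,2]>168]
print(len(A),len(t),t.mean(0),cv2.minEnclosingCircle(t[:,:2].astype(np.float32)),np.percentile(t,[5,95],axis=0))
m=(abs(X[...,2]-144)<5)&(np.hypot(X[...,0]-501,X[...,1]+249)<30)&(p.max(-1)<120)
A=X[m]; print("short",len(A),cv2.minEnclosingCircle(A[:,:2].astype(np.float32)),A.mean(0))
print(proj("wrist",[[516.7,-339.5,172],[501,-249,144]],o))
E
```

```text
clock: 2.57
ee_pos: [505.9, -270.3, 260.5]
tool_rot: [-3.065, 1.57, 1.822]
force: [-0.9, 0.2, 0.2]
finger_gap: 60.1
2.5667 [ 505.9 -270.3  260.5]
1249 745 [ 513.9 -338.8  170.8] ((514.48583984375, -339.8374328613281), 13.345542907714844) [[ 503.9 -348.6  168.3]
 [ 523.9 -329.6  172.6]]
short 906 ((499.1025085449219, -249.61732482910156), 13.694934844970703) [ 499.  -249.2  142.3]
[[279.1 309.5]
 [279.5 181.9]]
```

View pics/w2.png

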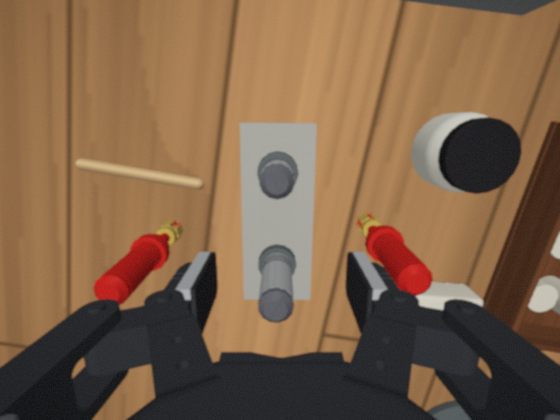

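The wrist view shows the long gun's cap at (276,304), the short one's at (278,182), and the red ones off to either side. The long gun's axis is at about (515,-339.5), cap at 171 (expected 172). Next I move over it, descend and grip.

```bash
python3 - <<'E'
from h import *
np.set_printoptions(precision=2,suppress=True)
print(shift([515,-339.5,140]))
E
```

```text
[120.67  -3.57  69.93]
```

```bash
python3 -m crank '[[65,0,-3,35,0],[65,0,-3.5,70,0],[65,5,-3.5,70,0],[65,40,-3.5,70,0],[65,75,-3.5,70,0],[65,105,-3.5,70,0],[65,120,-3.5,70,0],[65,120.5,-3.5,70,0],[0,120.5,-3.5,70,0],[0,120.5,-3.5,70,0],[0,120.5,-3.5,70,0],[0,120.5,-3.5,70,0],[0,120.5,-3.5,70,0],[0,120.5,-3.5,70,0]]'
python3 - <<'E'
from h import *
np.set_printoptions(precision=1,suppress=True)
o=r.get_obs(); print(o["clock"],o["ee_pos"],o["force"],o["finger_gap"],o["q"])
p,z=r.camera("wrist"); cv2.imwrite("pics/w3.png",p)
E
```

```text
clock: 3.78
ee_pos: [515.7, -342.2, 142.0]
tool_rot: [0.863, 1.567, -0.535]
force: [-0.3, 1.2, 7.4]
finger_gap: 26.5
3.7833 [ 515.7 -342.2  142. ] [-0.3  1.2  7.4] 26.48201982372407 [-0.7  0.5 -0.2  0.9  0.   0.7]
```

View pics/w3.png

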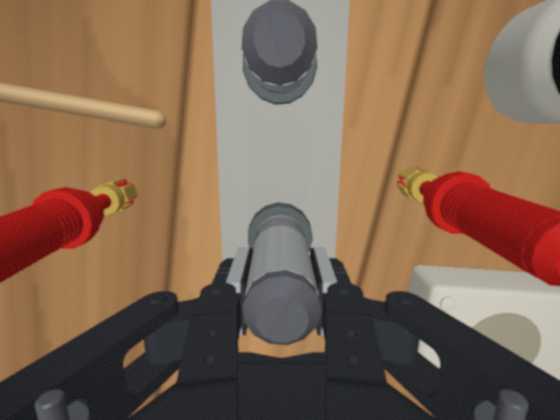

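Gripped: the gap is 26.5 and the cap sits between the pads at (281,300). Lift straight up.

```bash
python3 -m crank '[[0,-5,0,0,0],[0,-15,0,0,0],[0,-40,0,0,0],[0,-70,0,0,0],[0,-100,0,0,0],[0,-130,0,0,0],[0,-160,0,0,0],[0,-180,0,0,0],[0,-180,0,0,0],[0,-180,0,0,0]]'
python3 - <<'E'
from h import *
np.set_printoptions(precision=2,suppress=True)
o=r.get_obs(); Rt,p=pose(o); print(o["clock"],o["ee_pos"],o["force"],o["wrist_torque"],o["q"]);print(Rt)
p,z=r.camera("wrist"); cv2.imwrite("pics/w4.png",p); np.savez("pics/w4.npz",p=p,z=z,ee_pos=o["ee_pos"],tool_rot=o["tool_rot"])
p,z=r.camera("scene"); cv2.imwrite("pics/s4.png",p);np.savez("pics/s4.npz",p=p,z=z)
E
```

```text
clock: 4.67
ee_pos: [515.0, -341.9, 320.7]
tool_rot: [0.697, 1.569, -0.701]
force: [0.6, 0.0, -4.5]
finger_gap: 26.2
4.6667 [ 515.01 -341.95  320.7 ] [ 0.58  0.04 -4.46] [ 0.03  0.07 -0.01] [-0.71  0.42  0.14  1.28  0.    0.69]
[[ 0.    0.99  0.17]
 [-0.    0.17 -0.99]
 [-1.    0.    0.  ]]
```

View pics/w4.png

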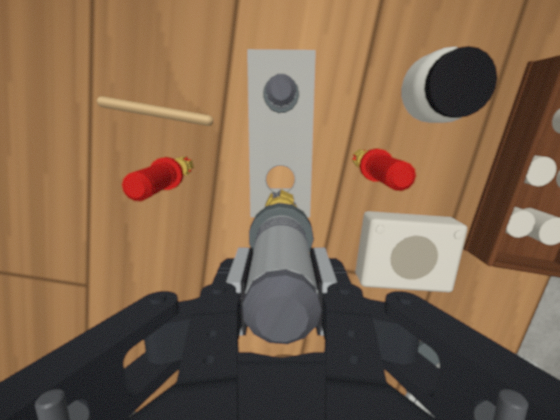

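View pics/s4.png

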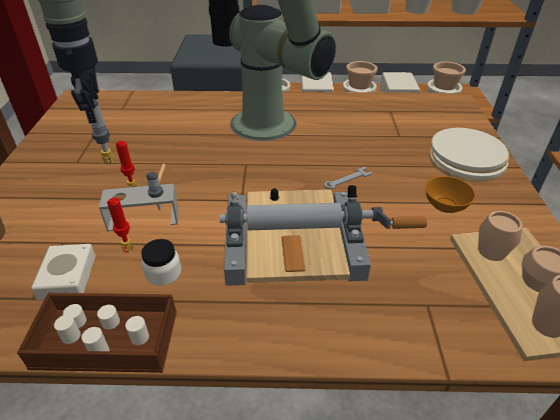

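The gun is out; it hangs straight in the pads and its brass coupler shows at (280,198) in the wrist view. The short gun still stands in the rack. My moves can't tilt the tool directly, so I'll work out the arm's geometry and see where the reach limit would lean it by 35°.

```bash
python3 - <<'E'
from h import *
np.set_printoptions(precision=3,suppress=True)
o=r.get_obs(); print(o["q"].tolist() if hasattr(o["q"],'tolist') else o["q"])
print(shift([552,111,325],o))
E
```

```text
[-0.7055221789338539, 0.4258929592077048, 0.13219049232213398, 1.2802725922132008, -4.23021859123439e-06, 0.6923008859008116]
[  -6.338  115.304 -438.781]
```

```bash
python3 -m crank '[[0,-2,5,-20,0],[0,-5,14,-55,0],[0,-5,25,-95,0],[0,-5,35,-135,0],[0,-5,46,-175,0],[0,-5,56,-215,0],[0,-5,67,-255,0],[0,-5,77,-295,0],[0,-5,88,-335,0],[0,-5,98,-375,0],[0,-5,108,-410,0],[0,-5,115,-435,0],[0,-5,115,-438,0],[0,-5,115,-438,0]]'
python3 - <<'E'
from h import *
np.set_printoptions(precision=4,suppress=True)
o=r.get_obs(); print(o["clock"],o["ee_pos"],o["q"])
Q=[([.326933,-.193587],[133.6,532.95,247.5]),([.42589,.13219],[515.01,-341.95,320.7]),([.31,-.08],[554.15,-40.04,299.46]),(o["q"][1:3],o["ee_pos"])]
A=[];b=[]
for (q2,q3),p in Q:
    rr=np.sqrt(p[0]**2+p[1]**2-75.5**2); f=q2-q3
    A+= [[np.sin(q2),np.cos(q2),np.cos(f),np.sin(f),0,1],[np.cos(q2),-np.sin(q2),-np.sin(f),np.cos(f),1,0]]; b+=[rr,p[2]]
s=np.linalg.lstsq(np.array(A),np.array(b),rcond=1e-3); print("L1,a,L2,b,h,r0",s[0],np.array(A)@s[0]-b,s[3])
E
```

```text
clock: 5.93
ee_pos: [551.3, 111.2, 322.5]
tool_rot: [-1.633, 1.567, -3.027]
force: [-0.9, -0.2, -3.6]
finger_gap: 26.5
5.9333 [551.264  111.2429 322.4652] [ 0.068   0.3168 -0.0161  1.2421 -0.0002  1.4623]
L1,a,L2,b,h,r0 [ 516.4015  -35.2373  396.7999   72.8198 -118.8974   31.3962] [ 0.0977 -0.1981 -0.0294  0.062  -0.3806  0.6715  0.3124 -0.5354] [3.4596 3.4596 0.1704 0.1704 0.0465 0.0465]
```

```bash
python3 -m crank '[[0,-20,0,0,0],[0,-55,0,0,0],[0,-95,0,0,0],[0,-135,0,0,0],[0,-175,0,0,0],[0,-215,0,0,0],[0,-250,0,0,0],[0,-280,0,0,0],[0,-300,0,0,0],[0,-320,0,0,0],[0,-330,0,0,0],[0,-330,0,0,0],[0,-330,0,0,0]]'
python3 - <<'E'
from h import *
np.set_printoptions(precision=4,suppress=True)
o=r.get_obs(); Rt,p=pose(o); print(o["clock"],o["ee_pos"],o["q"],"tilt",np.degrees(np.arccos(-Rt[2,0])),Rt[:,0],np.degrees(np.arctan2(Rt[1,0],Rt[0,0])))
E
```

```text
clock: 7.02
ee_pos: [537.9, 106.3, 627.2]
tool_rot: [1.513, 1.545, 0.114]
force: [0.0, 0.1, -3.3]
finger_gap: 26.4
7.0167 [537.862  106.3178 627.1692] [0.0598 0.4684 1.0268 2.1034 0.0014 1.4583] tilt 1.477882030121643 [ 0.0256  0.0029 -0.9997] 6.54225206935478
```

Going past the reach limit does tilt the tool forward: 1.5° so far, in the arm's plane, which I've aligned with the roller's x. Continue gradually.

```bash
python3 -m crank '[[0,-25,0,0,0],[0,-50,0,0,0],[0,-75,0,0,0],[0,-100,0,0,0],[0,-125,0,0,0],[0,-150,0,0,0],[0,-150,0,0,0]]'
python3 - <<'E'
from h import *
np.set_printoptions(precision=4,suppress=True)
o=r.get_obs(); Rt,p=pose(o); print(o["clock"],o["ee_pos"],o["q"],"tilt",np.degrees(np.arccos(-Rt[2,0])),Rt[:,0],np.degrees(np.arctan2(Rt[1,0],Rt[0,0])))
E
```

```text
clock: 7.6
ee_pos: [496.8, 99.0, 661.6]
tool_rot: [1.501, 1.503, 0.103]
force: [0.3, 0.4, -3.6]
finger_gap: 26.6
7.6 [496.7502  98.9513 661.5599] [0.0487 0.367  0.9677 2.1037 0.0037 1.4465] tilt 3.8900547425205336 [ 0.0675  0.007  -0.9977] 5.899249348160137
```

```bash
cat > kin.py <<'E'
from h import *
from scipy.optimize import least_squares
D=[([1.190813,.326933,-.193587,1.052022],[133.6,532.95,247.5]),([-.70552,.42589,.13219,1.28027],[515.01,-341.95,320.7]),([.068,.3168,-.0161,1.2421],[551.264,111.243,322.465]),
([.0598,.4684,1.0268,2.1034],[537.862,106.318,627.169]),([.0487,.367,.9677,2.1037],[496.75,98.95,661.56])]
def fk(q,k):
    L1,a,L2,b,h,r0,Lw,off=k; q1,q2,q3,q4=q[:4]; f=q2-q3; t=f+q4
    rr=r0+L1*np.sin(q2)+a*np.cos(q2)+L2*np.cos(f)+b*np.sin(f)+Lw*np.cos(t)
    z=h+L1*np.cos(q2)-a*np.sin(q2)-L2*np.sin(f)+b*np.cos(f)-Lw*np.sin(t)
    return np.array([rr*np.cos(q1)-off*np.sin(q1),rr*np.sin(q1)+off*np.cos(q1),z])
k0=np.array([450,0,400,0,200,0,250,75.])
def res(k): return np.concatenate([fk(q,k)-p for q,p in D]+[(k-k0)*np.array([.01,.03,.01,.03,.01,.05,.01,.1])])
s=least_squares(res,k0); K=s.x
E
python3 - <<'E'
from kin import *
np.set_printoptions(precision=2,suppress=True)
print(K,s.fun[:15])
E
```

```text
[514.39 -12.81 396.67  69.8  283.29  13.61 389.63  73.88] [-0.12  0.44  0.7  -0.35  0.63 -1.32  0.18  0.37  0.33  0.65 -0.06  0.76
 -0.53 -0.8  -0.48]
```

```bash
cat >> kin.py <<'E'
lo=np.array([-2.65,-.97,-1.3,-1.93]);hi=np.array([2.65,1.79,1.35,2.1036])
def ik(ps,pitch,w,q0=[.06,.4,.9,2.0]):
    g=lambda q:np.r_[(fk(q,K)-ps)/1000*w,(q[1]-q[2]+q[3]-pitch)]
    return least_squares(g,q0,bounds=(lo,hi)).x
E
python3 - <<'E'
from kin import *
np.set_printoptions(precision=4,suppress=True)
for w in (.2,.3,.5,1,2,3,5):
    q=ik([551.5,111.3,652.5],np.pi/2,w); print(w,"call1",fk(q,K),np.pi/2-(q[1]-q[2]+q[3]))
    pA=fk(q,K); tA=q[1]-q[2]+q[3]
    q=ik([551.5,111.3,802.5],np.pi/2,w); print("   A keep",fk(q,K),np.pi/2-(q[1]-q[2]+q[3]))
    q=ik([537.9-150*.0256,106,777],1.545,w); print("   B rebase",fk(q,K),np.pi/2-(q[1]-q[2]+q[3]))
E
```

```text
0.2 call1 [535.9873 108.1693 619.6887] 0.0004822000037827401
   A keep [492.3537  99.3635 639.2568] 0.0023054733488194756
   B rebase [489.6104  97.1777 649.2957] 0.027592330498580564
0.3 call1 [536.0707 108.1862 619.8669] 0.0010790328314802533
   A keep [492.6837  99.4301 640.1403] 0.005159754189023147
   B rebase [489.8552  97.2262 649.9889] 0.029815633775238215
0.5 call1 [536.3318 108.2389 620.4243] 0.002945914031526664
   A keep [493.7144  99.6381 642.9063] 0.014092173112621786
   B rebase [490.6204  97.3781 652.1582] 0.036772036978369727
1 call1 [537.4449 108.4635 622.8006] 0.010907148728282134
   A keep [498.0287 100.5088 654.7485] 0.05220900495066738
   B rebase [493.8477  98.0187 661.429 ] 0.06644774716302804
2 call1 [540.6214 109.1046 629.576 ] 0.03363470457497142
   A keep [509.7477 102.8738 688.443 ] 0.16031237305943113
   B rebase [502.7848  99.7925 687.8263] 0.15081542851013974
3 call1 [543.5827 109.7022 635.8722] 0.05480885154280668
   A keep [520.0998 104.963  719.1173] 0.25964858836358395
   B rebase [510.842  101.3917 712.0595] 0.22873232679972189
5 call1 [547.2548 110.4433 643.6312] 0.08100576261713766
   A keep [533.0124 107.5689 756.3796] 0.38445513171102874
   B rebase [520.8962 103.3873 741.673 ] 0.3259307810739278
```

```bash
python3 - <<'E'
from kin import *
np.set_printoptions(precision=4,suppress=True)
def run(p0,pit0,targets,w,q):
    # hypothesis C: each row steps <=41.7 from achieved pose
    p=np.array(p0,float)
    for t in targets:
        d=np.array(t)-p; n=np.linalg.norm(d); d*=min(1,41.7/max(n,1e-9))
        q=ik(p+d,pit0,w,np.clip(q,lo+1e-6,hi-1e-6)); p=fk(q,K)
    return q,p,np.pi/2-(q[1]-q[2]+q[3])
for w in (.5,1,1.5,2,3,4):
    T=[[551.5,111.3,322.5+s] for s in (250,280,300,320,330,330,330)]
    q,p,t=run([551.5,111.3,537],np.pi/2,T,w,[.06,.4,.9,2.0]); print(w,p,t)
    u=np.array([-.0256,-.0029,.9997]); T=[np.array([537.9,106.3,627.2])+u*s for s in (25,50,75,100,125,150,150)]
    q,p,t=run([537.9,106.3,627.2],1.545,T,w,[.06,.47,1.02,2.1]); print("   ",p,t)
E
```

```text
0.5 [536.3318 108.2389 620.4243] 0.002945916261773096
    [495.6096  98.195  647.6747] 0.02923744669708417
1 [537.4449 108.4635 622.8006] 0.010907148687445689
    [496.5073  98.375  650.983 ] 0.03955766961602625
1.5 [538.9724 108.7718 626.0604] 0.02183590606931607
    [497.9957  98.6734 656.4935] 0.05674022795227396
2 [540.6214 109.1046 629.576 ] 0.03363470415664471
    [500.0662  99.0884 664.1769] 0.08070005390842816
3 [543.5827 109.7022 635.8722] 0.05480885513058098
    [505.6987 100.2167 685.3903] 0.14690169801860176
4 [545.7591 110.1414 640.4789] 0.07034634953051233
    [512.5009 101.578  711.0424] 0.2275594712311122
```

```bash
python3 - <<'E'
from kin import *
np.set_printoptions(precision=4,suppress=True)
w=1.7
def step(q,phi,s=41.7,rows=1):
    pit=q[1]-q[2]+q[3]; a=q[0]; p0=fk(q,K); e=np.array([np.cos(a)*np.cos(phi),np.sin(a)*np.cos(phi),np.sin(phi)])
    for i in range(rows):
        tgt=p0+e*s*rows; p=fk(q,K); d=tgt-p; d*=min(1,41.7/np.linalg.norm(d))
        q=ik(p+d,pit,w,np.clip(q,lo+1e-6,hi-1e-6))
    return q,pit-(q[1]-q[2]+q[3])
q=np.array([.0487,.367,.9677,2.1035])
for rows in (1,4,10):
  print(rows,[(round(np.degrees(ph)),round(np.degrees(step(q,ph,rows=rows)[1]),2)) for ph in np.radians(range(0,360,15))])
# stretched pose
q2=ik([840,130,400],np.pi/2-.06,w,[.06,1,1.2,1.7]); print(q2,fk(q2,K))
for rows in (1,4,10):
  print(rows,[(round(np.degrees(ph)),round(np.degrees(step(q2,ph,rows=rows)[1]),2)) for ph in np.radians(range(0,360,15))])
# sequence straight up/with best direction
for ph in (60,75,90):
    qq=q.copy()
    for i in range(12): qq,g=step(qq,np.radians(ph),rows=3)
    print(ph,qq,fk(qq,K),np.degrees(np.pi/2-(qq[1]-qq[2]+qq[3])))
E
```

```text
1 [(0, np.float64(0.64)), (15, np.float64(1.03)), (30, np.float64(1.35)), (45, np.float64(1.58)), (60, np.float64(1.71)), (75, np.float64(1.73)), (90, np.float64(1.64)), (105, np.float64(1.45)), (120, np.float64(1.16)), (135, np.float64(0.8)), (150, np.float64(0.38)), (165, np.float64(0.0)), (180, np.float64(0.0)), (195, np.float64(0.0)), (210, np.float64(0.0)), (225, np.float64(0.0)), (240, np.float64(0.0)), (255, np.float64(0.0)), (270, np.float64(0.0)), (285, np.float64(0.0)), (300, np.float64(0.0)), (315, np.float64(0.0)), (330, np.float64(0.0)), (345, np.float64(0.21))]
4 [(0, np.float64(1.79)), (15, np.float64(2.01)), (30, np.float64(2.14)), (45, np.float64(2.22)), (60, np.float64(2.27)), (75, np.float64(2.28)), (90, np.float64(2.26)), (105, np.float64(2.21)), (120, np.float64(2.11)), (135, np.float64(1.93)), (150, np.float64(1.56)), (165, np.float64(0.54)), (180, np.float64(-0.0)), (195, np.float64(-0.0)), (210, np.float64(-0.0)), (225, np.float64(-0.0)), (240, np.float64(-0.0)), (255, np.float64(-0.0)), (270, np.float64(-0.0)), (285, np.float64(-0.0)), (300, np.float64(-0.0))
[... 2047 characters left out ...]
 (90, np.float64(1.98)), (105, np.float64(1.99)), (120, np.float64(1.93)), (135, np.float64(0.82)), (150, np.float64(0.0)), (165, np.float64(0.0)), (180, np.float64(-0.0)), (195, np.float64(-0.0)), (210, np.float64(-0.0)), (225, np.float64(-0.0)), (240, np.float64(-0.0)), (255, np.float64(-0.0)), (270, np.float64(0.0)), (285, np.float64(0.0)), (300, np.float64(1.96)), (315, np.float64(2.38)), (330, np.float64(2.49)), (345, np.float64(2.53))]
60 [-0.0396  0.4676  1.35    1.9369] [626.9221  49.1071 760.06  ] 29.578387091452527
75 [-0.0338  0.3086  1.35    2.0878] [495.025   57.1743 817.6227] 30.044863807667188
90 [-0.0021  0.078   1.1481  2.1036] [369.6602  73.1119 843.893 ] 30.786843629750162
```

The arm steps toward the target within each call, and each new call starts from the tilt reached so far. So short pushes past the limit add up, about 1.7° each by my model. I'll use a few and measure.

```bash
cat > st.py <<'E'
from h import *
np.set_printoptions(precision=4,suppress=True)
o=r.get_obs(); Rt,p=pose(o); print("t",o["clock"],"p",p.round(1),"q",np.array(o["q"]),"gap",o["finger_gap"],"F",np.array(o["force"]).round(1),"M",np.array(o["wrist_torque"]).round(2))
print("tilt",np.degrees(np.arccos(-Rt[2,0])).round(2),"az",np.degrees(np.arctan2(Rt[1,0],Rt[0,0])).round(2)); 
E
python3 -m crank '[[0,-37,20,2,0]]' >/dev/null; python3 -m crank '[[0,-37,20,2,0]]' >/dev/null; python3 -m crank '[[0,-36,21,2,0]]'>/dev/null ; python3 -m crank '[[0,-36,21,2,0]]' >/dev/null; python3 st.py
```

```text
t 7.9333 p [516.9  94.9 696.9] q [0.0347 0.3813 1.0994 2.1035 0.0114 1.4335] gap 26.724162831303182 F [ 0.2 -0.3 -4.2] M [-0.05  0.4  -0.04]
tilt 10.65 az 5.54
```

```bash
python3 -m crank '[[0,-34,24,2,0]]' >/dev/null; python3 -m crank '[[0,-34,24,2,0]]' >/dev/null; python3 -m crank '[[0,-33,25,2,0]]'>/dev/null ; python3 -m crank '[[0,-32,26,2,0]]' >/dev/null; python3 -m crank '[[0,-31,27,2,0]]' >/dev/null;  python3 st.py
```

```text
t 8.35 p [538.6  92.  740.3] q [0.0215 0.4068 1.2704 2.104  0.0235 1.4233] gap 26.36644673229453 F [ 0.5 -0.2 -2.5] M [-0.01  0.57 -0.02]
tilt 18.98 az 5.38
```

```bash
python3 -m crank '[[0,-30,29,2,0]]' >/dev/null; python3 -m crank '[[0,-29,30,2,0]]' >/dev/null; python3 -m crank '[[0,-28,31,2,0]]'>/dev/null ; python3 -m crank '[[0,-28,31,2,0]]' >/dev/null; python3 -m crank '[[0,-27,32,2,0]]' >/dev/null;  python3 st.py
```

```text
t 8.7667 p [530.9  84.2 779.4] q [-0.0079  0.3819  1.3457  2.1043  0.0517  1.3993] gap 26.566888828968658 F [-0.5  0.5 -4. ] M [-0.12  0.81  0.  ]
tilt 24.82 az 6.62
```

```bash
python3 -m crank '[[0,-38,17,0,0]]' >/dev/null; python3 -m crank '[[0,-38,17,0,0]]' >/dev/null; python3 -m crank '[[0,-37,18,0,0]]' >/dev/null;  python3 st.py
```

```text
t 9.0167 p [493.9  82.1 818.7] q [-0.02    0.3054  1.3457  2.1042  0.0639  1.3934] gap 26.47147001545571 F [ 0.5  0.  -4.1] M [-0.11  0.9   0.03]
tilt 29.26 az 6.36
```

```bash
python3 -m crank '[[0,-40,10,-3,0]]' >/dev/null; python3 -m crank '[[0,-40,10,-3,0]]' >/dev/null;  python3 st.py
```

```text
t 9.1833 p [462.7  86.9 846. ] q [-0.0084  0.248   1.3457  2.104   0.0599  1.4071] gap 26.79026662021508 F [ 0.3 -0.6 -4.1] M [-0.1   0.99  0.02]
tilt 32.5 az 5.92
```

```bash
python3 -m crank '[[0,-38,10,-12,0]]' >/dev/null; python3 -m crank '[[0,-18,6,-14,0],[0,-18,6,-14,0]]' >/dev/null;  python3 st.py
```

```text
t 9.4333 p [431.1 111.6 865.4] q [0.0751 0.2052 1.3474 2.1045 0.0188 1.4761] gap 26.64937166758396 F [-0.3  0.1 -3. ] M [-0.13  1.08 -0.03]
tilt 34.88 az 6.19
```

Tilt is 34.9°, azimuth 6.2° (wanted about 3.7°, so about 1.4° off square). Before approaching, I'll check how the gun lies in the hand.

```bash
python3 - <<'E'
from h import *
np.set_printoptions(precision=1,suppress=True)
o=r.get_obs(); p,z=r.camera("wrist"); np.savez("pics/w5.npz",p=p,z=z,ee_pos=o["ee_pos"],tool_rot=o["tool_rot"]); cv2.imwrite("pics/w5.png",p)
cv2.imwrite("pics/w5c.png",cv2.resize(p[150:360,200:360],None,fx=3.5,fy=2.8,interpolation=cv2.INTER_CUBIC))
c=r.calibration("wrist"); T=c["tool_from_camera"]
for n in("w4","w5"):
    z=np.load(f"pics/{n}.npz")["z"]; v,u=np.indices(z.shape)
    X=np.stack([(u-c["cx"])/c["fx"]*z,(v-c["cy"])/c["fy"]*z,z],-1)@T[:3,:3].T+T[:3,3]; X[z==0]=np.nan
    for lo,hi in ((-31,-20),(-20,-5),(40,47),(48,62),(64,80),(80,100),(100,112),(112,126),(126,136)):
        m=(X[...,0]>lo)&(X[...,0]<hi)&(abs(X[...,1])<22)&(abs(X[...,2])<22)
        A=X[m]; 
        if len(A): print(n,lo,hi,len(A),"y",np.percentile(A[:,1],[2,50,98]),"z",np.percentile(A[:,2],[2,10,50,98]))
    print("max x",np.nanmax(np.where((abs(X[...,1])<20)&(abs(X[...,2])<20)&(X[...,0]<150),X[...,0],-99)))
Ti=np.linalg.inv(T)
for x in (-30,60,111,130):
    for zz in (0,-3):
        q=Ti[:3,:3]@[x,0,zz]+Ti[:3,3]; print(x,zz,q[0]/q[2]*c["fx"]+c["cx"],q[1]/q[2]*c["fy"]+c["cy"])
E
```

```text
w4 -31 -20 5804 y [-19.2   0.1  19.2] z [-15.  -13.1  -6.2   8.8]
w4 -20 -5 1968 y [-19.4  -0.2  19.3] z [-15.7 -15.3 -10.9   7.9]
w4 40 47 137 y [-13.5  -0.8  11.8] z [-15.9 -15.7 -14.3  -6.7]
w4 48 62 973 y [-18.   -0.2  17.5] z [-20.3 -19.5 -14.4   2.4]
w4 80 100 65 y [-7.9 -0.2  6.7] z [-12.7 -12.5 -11.3  -9.1]
w4 100 112 120 y [-10.7   0.5   9.4] z [-13.9 -13.  -11.4  -6.7]
w4 112 126 110 y [-12.3  -1.   11. ] z [-14.1 -13.7 -11.1  -1.9]
w4 126 136 23 y [-7.9 -2.6 11.5] z [-14.1 -13.5 -11.4  -2.6]
max x 128.50126213043845
w5 -31 -20 5808 y [-19.2   0.1  19.2] z [-15.  -13.1  -6.2   8.9]
w5 -20 -5 1956 y [-19.5  -0.2  19.4] z [-15.7 -15.3 -10.9   6.6]
w5 40 47 137 y [-13.   -0.2  11.7] z [-15.9 -15.6 -14.2  -7.1]
w5 48 62 956 y [-18.    0.3  17.6] z [-20.3 -19.5 -14.3   2.5]
w5 80 100 60 y [-7.4 -0.2  6.2] z [-12.7 -12.1 -11.3  -9.6]
w5 100 112 124 y [-10.6   0.5   9. ] z [-14.1 -13.  -11.5  -7. ]
w5 112 126 108 y [-12.4  -1.   11. ] z [-14.3 -13.5 -11.   -2.1]
w5 126 136 22 y [-7.9 -2.2 11.5] z [-14.2 -13.6 -11.7  -2.2]
max x 127.72902632123572
-30 0 281.620952128294 324.08223119217524
-30 -3 281.63393030364267 316.3247154142978
60 0 281.3553592825892 234.25849685519677
60 -3 281.36149368164376 229.58138590351467
111 0 281.28825304760846 211.56310908123498
111 -3 281.29293604792514 207.75275886908145
130 0 281.26965230043953 205.27232000618332
130 -3 281.2739527480662 201.70851040211795
```

View pics/w5c.png

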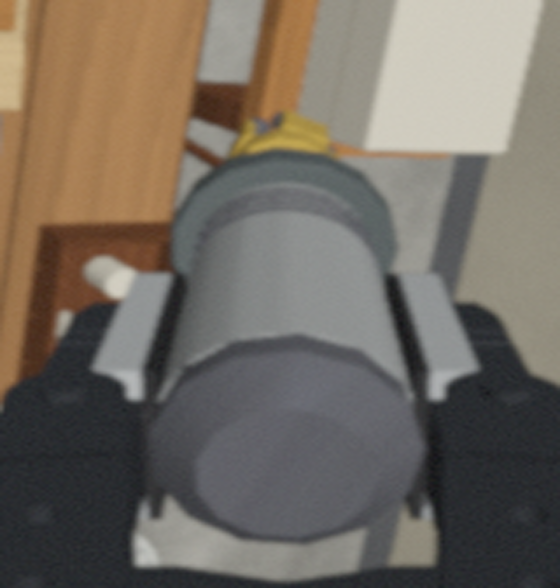

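The gun hasn't slipped: its axis sits at tool y≈-0.3, z≈-1.3, and the coupler's brass mouth is at x≈128–130. Next I compute the approach.

```bash
cat > goal.py <<'E'
from kin import *
np.set_printoptions(precision=3,suppress=True)
tip=np.array([561.2,-41.6,140.])
def tcp_for(gap,Rt,gx=110,gy=-.3,gz=-1.3): return tip-Rt@np.array([gx+gap,gy,gz])
def nipax(yaw=3.7):
    y=np.radians(yaw); s=np.sin(np.radians(35)); return np.array([-s*np.cos(y),-s*np.sin(y),np.cos(np.radians(35))])
E
python3 - <<'E'
from goal import *
o=r.get_obs(); Rt,p=pose(o); print(Rt, "ang to nipple axis",np.degrees(np.arccos(-Rt[:,0]@nipax())))
for g in (150,40,15,-16):
    t=tcp_for(g,Rt); q=ik(t,np.radians(90-34.9),3,[0,0,-.5,1]); print(g,t,shift(t,o),q,fk(q,K)-t)
E
```

```text
[[ 0.566  0.808  0.162]
 [ 0.06   0.156 -0.986]
 [-0.822  0.568  0.04 ]] ang to nipple axis 1.3807755202264087
150 [414.39  -58.485 353.924] [ 398.868 -331.084  144.016] [-0.318 -0.418 -0.779  0.601] [ 0. -0. -0.]
40 [476.694 -51.864 263.512] [ 508.868 -331.084  144.016] [-0.263 -0.192 -0.894  0.26 ] [-0.  0.  0.]
15 [490.854 -50.359 242.963] [ 533.868 -331.084  144.016] [-0.253 -0.131 -0.91   0.183] [-0.  0.  0.]
-16 [508.412 -48.493 217.484] [ 564.868 -331.084  144.016] [-0.24  -0.052 -0.925  0.088] [-0.  0.  0.]
```

```bash
python3 -m crank '[[0,20,-17,7,0],[0,50,-42,18,0],[0,80,-67,29,0],[0,110,-92,40,0],[0,140,-117,51,0],[0,170,-142,62,0],[0,200,-167,73,0],[0,230,-192,84,0],[0,260,-216,94,0],[0,290,-241,105,0],[0,320,-266,116,0],[0,350,-291,127,0],[0,380,-316,137,0],[0,395,-328,143,0],[0,399,-331,144,0],[0,399,-331,144,0],[0,399,-331,144,0]]' ; python3 st.py;  python3 - <<'E'
from goal import *
o=r.get_obs(); Rt,p=pose(o); print("ang",np.degrees(np.arccos(-Rt[:,0]@nipax())),[shift(tcp_for(g,Rt),o) for g in (40,15)])
p,z=r.camera("wrist"); np.savez("pics/w6.npz",p=p,z=z,ee_pos=o["ee_pos"],tool_rot=o["tool_rot"]); cv2.imwrite("pics/w6.png",p)
ax=nipax()
print("proj tip, neck base",proj("wrist",[tip,tip-8*ax,tip-20*ax],o))
E
```

```text
clock: 10.9
ee_pos: [411.7, -59.0, 345.7]
tool_rot: [1.511, 0.979, 0.108]
force: [-0.3, -0.9, -3.5]
finger_gap: 26.5
t 10.9 p [411.7 -59.  345.7] q [-0.5757 -0.3896 -0.7882  0.6916  0.3604  0.9164] gap 26.5321035541451 F [-0.3 -0.9 -3.5] M [-0.12  1.05 -0.01]
tilt 33.93 az 6.2
ang 1.7742045857353588 [array([104.627,  10.398,   0.734]), array([129.627,  10.398,   0.734])]
proj tip, neck base [[289.678 178.431]
 [289.617 177.47 ]
 [289.529 176.099]]
```

View pics/w6.png

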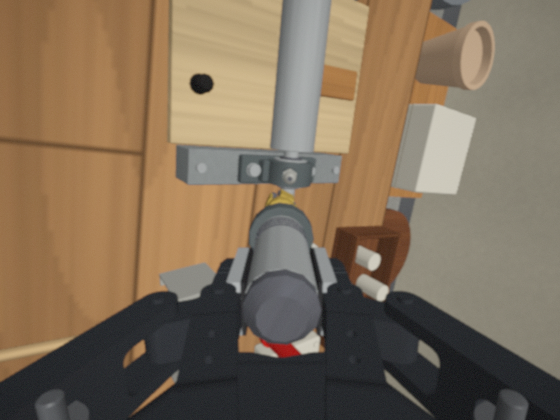

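The wrist view shows the nipple almost end-on at (289,177), where predicted (289.7,178.4), just above the coupler at (281,200). Close in to a 40 mm seat gap.

```bash
python3 -m crank '[[0,10,5,0.5,0],[0,30,10.5,0.7,0],[0,60,10.5,0.7,0],[0,85,10.5,0.7,0],[0,100,10.5,0.7,0],[0,104.5,10.5,0.7,0],[0,104.5,10.5,0.7,0],[0,104.5,10.5,0.7,0]]' ; python3 st.py;  python3 - <<'E'
from goal import *
o=r.get_obs(); Rt,p=pose(o); print("ang",np.degrees(np.arccos(-Rt[:,0]@nipax())),[shift(tcp_for(g,Rt),o) for g in (40,15)])
p,z=r.camera("wrist"); np.savez("pics/w7.npz",p=p,z=z,ee_pos=o["ee_pos"],tool_rot=o["tool_rot"])
ax=nipax()
print("proj tip, neck base",proj("wrist",[tip,tip-8*ax,tip-20*ax],o))
cv2.imwrite("pics/w7c.png",cv2.resize(p[130:260,200:360],None,fx=5,fy=4.5,interpolation=cv2.INTER_CUBIC))
p,z=r.camera("scene"); np.savez("pics/s7.npz",p=p,z=z); print(proj("scene",[tip,tip-20*ax]+[pose(o)[1]+Rt@[x,-.3,-1.3] for x in(60,110,129)]))
cv2.imwrite("pics/s7c.png",cv2.resize(p[110:240,180:340],None,fx=5,fy=4.5,interpolation=cv2.INTER_CUBIC))
E
```

```text
clock: 11.62
ee_pos: [483.3, -52.2, 273.0]
tool_rot: [1.5, 0.968, 0.103]
force: [0.3, 0.5, -2.5]
finger_gap: 26.7
t 11.6167 p [483.3 -52.2 273. ] q [-0.4367 -0.1798 -0.8646  0.353   0.2957  1.0412] gap 26.74496646155557 F [ 0.3  0.5 -2.5] M [-0.11  1.    0.01]
tilt 34.52 az 5.93
ang 1.35747653174466 [array([  4.11 , -10.09 ,  -1.913]), array([ 29.11 , -10.09 ,  -1.913])]
proj tip, neck base [[269.532 194.908]
 [269.892 193.164]
 [270.397 190.715]]
[[234.034 192.254]
 [234.325 200.723]
 [231.069 151.995]
 [232.31  173.66 ]
 [232.778 181.839]]
```

View pics/w7c.png

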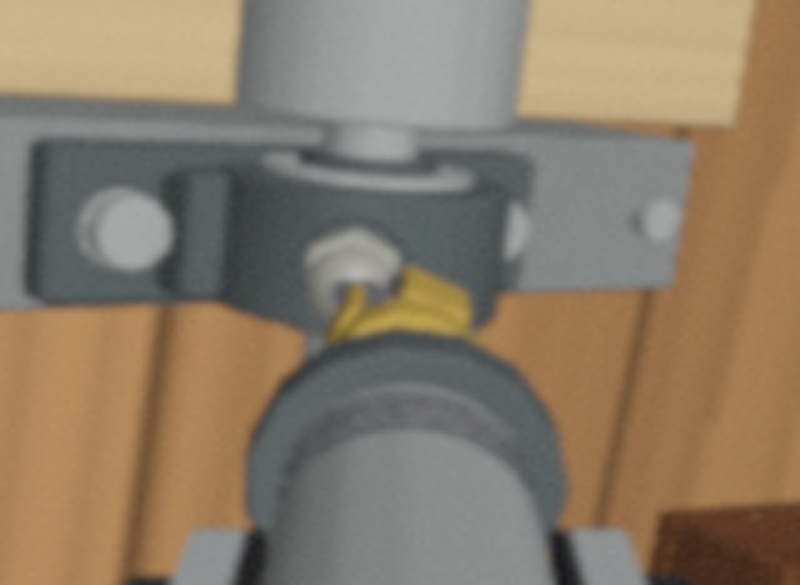

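View pics/s7c.png

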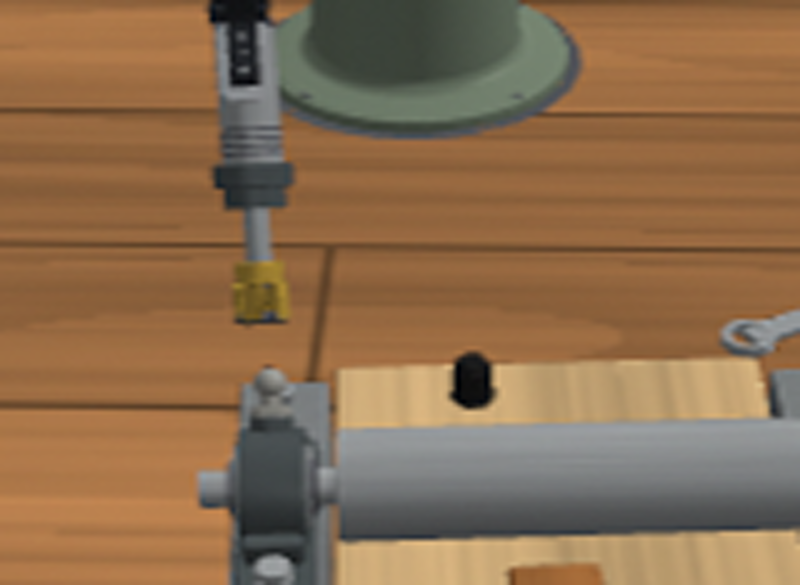

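```bash
python3 -m crank '[[0,0,0,0,0],[0,0,0,0,0]]' ; python3 st.py;  python3 - <<'E'
from goal import *
o=r.get_obs(); Rt,p=pose(o); print("ang",np.degrees(np.arccos(-Rt[:,0]@nipax())),[shift(tcp_for(g,Rt),o) for g in (40,15)])
E
```

```text
clock: 11.88
ee_pos: [482.8, -52.5, 272.6]
tool_rot: [1.5, 0.968, 0.102]
force: [-0.3, 0.4, -3.0]
finger_gap: 26.6
t 11.8833 p [482.8 -52.5 272.6] q [-0.4376 -0.1805 -0.8663  0.3517  0.2956  1.0414] gap 26.61855686640776 F [-0.3  0.4 -3. ] M [-0.08  1.04  0.  ]
tilt 34.53 az 5.85
ang 1.3098132669990163 [array([ 4.09 , -9.533, -2.226]), array([29.09 , -9.533, -2.226])]
```

```bash
python3 -m crank '[[0,0,-5,-1,0],[0,4,-9.6,-2.1,0],[0,4,-9.6,-2.1,0],[0,4,-9.6,-2.1,0],[0,4,-9.6,-2.1,0]]' ; python3 st.py;  python3 - <<'E'
from goal import *
o=r.get_obs(); Rt,p=pose(o); print("ang",np.degrees(np.arccos(-Rt[:,0]@nipax())),[shift(tcp_for(g,Rt),o) for g in (40,15)])
p,z=r.camera("wrist"); np.savez("pics/w8.npz",p=p,z=z,ee_pos=o["ee_pos"],tool_rot=o["tool_rot"])
ax=nipax()
print("proj tip, neck base",proj("wrist",[tip,tip-8*ax,tip-20*ax],o))
cv2.imwrite("pics/w8c.png",cv2.resize(p[130:260,200:360],None,fx=5,fy=4.5,interpolation=cv2.INTER_CUBIC))
p,z=r.camera("top"); np.savez("pics/t8.npz",p=p,z=z); print(proj("top",[tip,tip-20*ax]+[pose(o)[1]+Rt@[x,-.3,-1.3] for x in(60,110,129)]))
cv2.imwrite("pics/t8c.png",cv2.resize(p[150:250,260:400],None,fx=5,fy=5,interpolation=cv2.INTER_CUBIC))
E
```

```text
clock: 12.3
ee_pos: [476.6, -51.3, 262.5]
tool_rot: [1.502, 0.97, 0.104]
force: [-0.5, 0.3, -2.7]
finger_gap: 26.7
t 12.3 p [476.6 -51.3 262.5] q [-0.4427 -0.1805 -0.8938  0.3278  0.2983  1.0364] gap 26.722937624672245 F [-0.5  0.3 -2.7] M [-0.12  0.97 -0.02]
tilt 34.43 az 5.96
ang 1.4072262293414495 [array([-0.801,  1.273,  0.514]), array([24.199,  1.273,  0.514])]
proj tip, neck base [[282.365 198.871]
 [282.4   197.   ]
 [282.449 194.375]]
[[321.074 194.857]
 [319.926 190.821]
 [327.532 215.042]
 [323.664 203.587]
 [322.293 199.528]]
```

View pics/w8c.png

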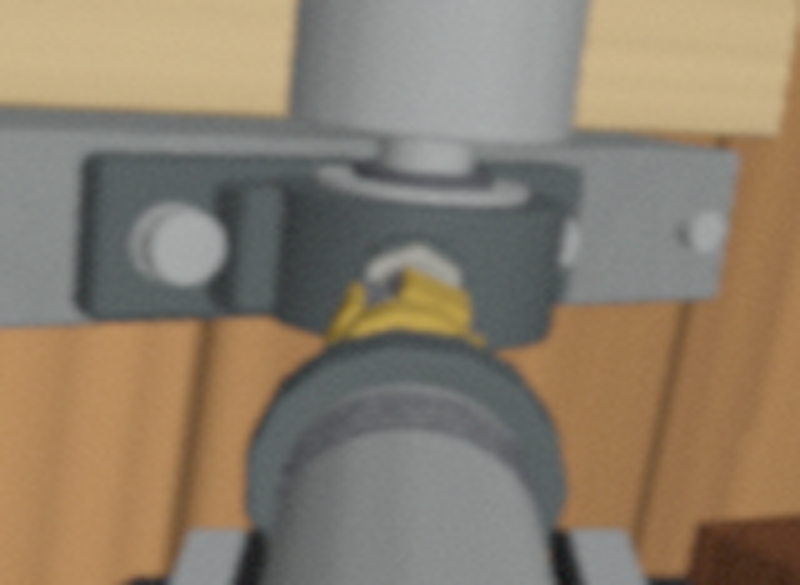

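View pics/t8c.png

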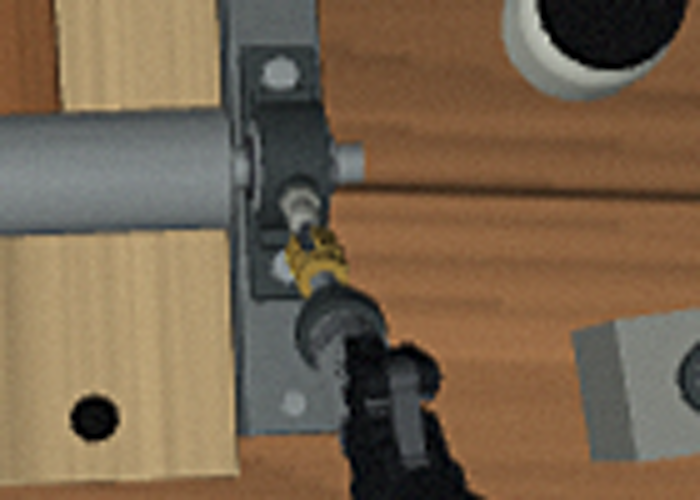

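Mouth and tip line up within about 1.3 mm; the angle off square is 1.4°. Apply the small correction and push on until past the snap.

```bash
python3 -m crank '[[0,2,1,0.5,0],[0,8,1.2,0.5,0],[0,15,1.2,0.5,0],[0,20,1.2,0.5,0],[0,24,1.2,0.5,0],[0,28,1.2,0.5,0],[0,31,1.2,0.5,0],[0,34,1.2,0.5,0],[0,37,1.2,0.5,0],[0,37,1.2,0.5,0]]' ; python3 st.py;  python3 - <<'E'
from goal import *
o=r.get_obs(); Rt,p=pose(o); print("ang",np.degrees(np.arccos(-Rt[:,0]@nipax())),shift(tcp_for(0,Rt),o),"F tool",Rt.T@np.array(o["force"]))
p,z=r.camera("scene"); print(proj("scene",[tip]+[pose(o)[1]+Rt@[x,-.3,-1.3] for x in(60,110,129)]))
cv2.imwrite("pics/s9c.png",cv2.resize(p[130:230,190:310],None,fx=6,fy=6,interpolation=cv2.INTER_CUBIC))
E
```

```text
clock: 13.23
ee_pos: [498.6, -49.2, 232.2]
tool_rot: [1.502, 0.97, 0.105]
force: [0.0, -0.0, -3.0]
finger_gap: 26.8
t 13.2333 p [498.6 -49.2 232.2] q [-0.4093 -0.0901 -0.9139  0.2094  0.2816  1.0662] gap 26.818955913476568 F [ 0. -0. -3.] M [-0.19  0.9  -0.05]
tilt 34.4 az 6.01
ang 1.4476102472635493 [1.713 0.294 0.265] F tool [ 2.461 -1.662 -0.108]
[[234.034 192.254]
 [232.865 170.238]
 [234.1   191.513]
 [234.566 199.545]]
```

View pics/s9c.png

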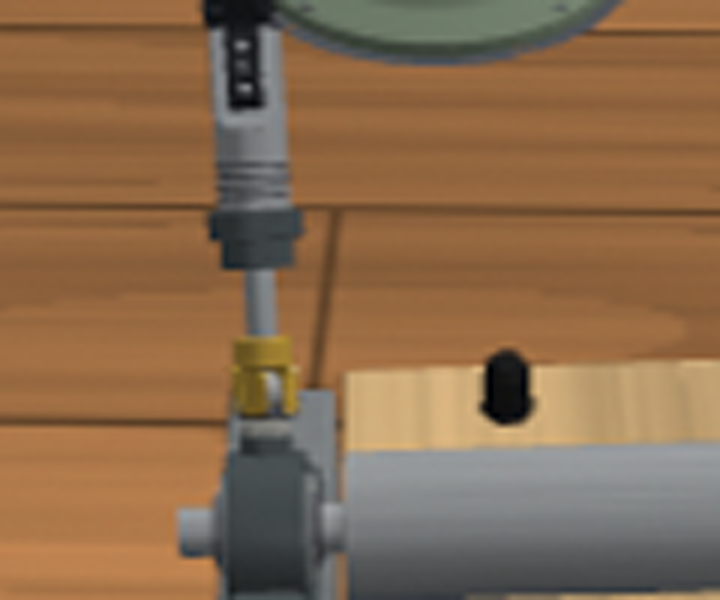

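The coupler now encloses the ball head (crop 270,385), and the only force is the gun's weight, so it has snapped on. Keep pushing to compress the nose.

```bash
python3 -m crank '[[0,2,0.2,0.2,0],[0,4,0.2,0.2,0],[0,7,0.2,0.2,0],[0,10,0.2,0.2,0],[0,12,0.2,0.2,0],[0,14,0.2,0.2,0],[0,14,0.2,0.2,0],[0,14,0.2,0.2,0]]' ; python3 st.py;  python3 - <<'E'
from goal import *
o=r.get_obs(); Rt,p=pose(o); print("ang",np.degrees(np.arccos(-Rt[:,0]@nipax())),shift(tcp_for(0,Rt),o),"F tool",Rt.T@np.array(o["force"]))
p,z=r.camera("scene"); np.savez("pics/s10.npz",p=p,z=z);print(proj("scene",[tip]+[pose(o)[1]+Rt@[x,-.3,-1.3] for x in(60,110,129)]))
cv2.imwrite("pics/s10c.png",cv2.resize(p[130:230,190:310],None,fx=6,fy=6,interpolation=cv2.INTER_CUBIC))
p,z=r.camera("wrist"); cv2.imwrite("pics/w10c.png",cv2.resize(p[130:350,200:360],None,fx=4,fy=2.7,interpolation=cv2.INTER_CUBIC))
E
```

```text
clock: 13.95
ee_pos: [506.2, -48.6, 221.7]
tool_rot: [1.502, 0.97, 0.104]
force: [-9.3, -0.6, 5.8]
finger_gap: 26.6
t 13.95 p [506.2 -48.6 221.7] q [-0.3986 -0.0579 -0.9195  0.1682  0.2758  1.0761] gap 26.600525103411357 F [-9.3 -0.6  5.8] M [0.04 1.61 0.14]
tilt 34.43 az 5.95
ang 1.4046441953708428 [-11.254  -0.122  -0.03 ] F tool [-10.056  -4.317  -0.652]
[[234.034 192.254]
 [233.077 175.787]
 [234.297 197.02 ]
 [234.758 205.036]]
```

View pics/s10c.png

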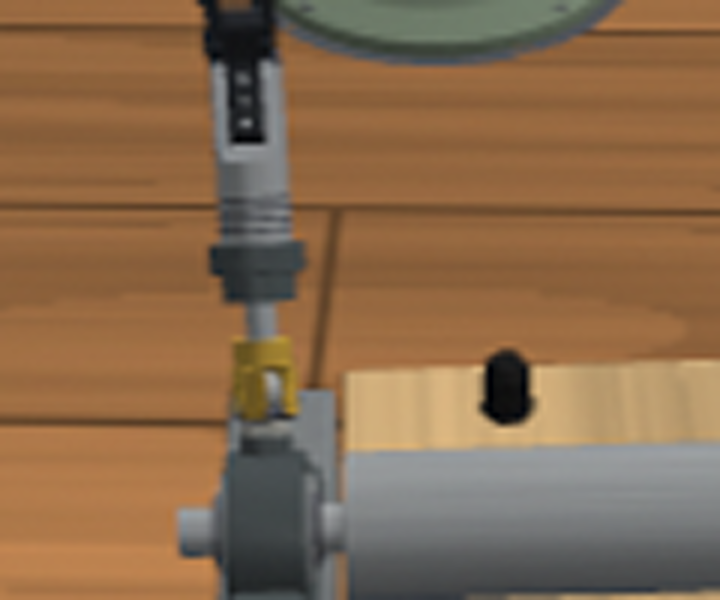

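View pics/w10c.png

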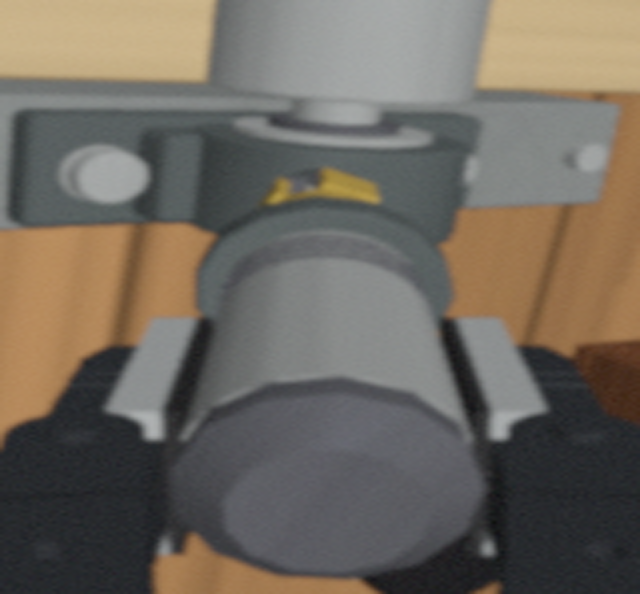

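The axial force change is about 12.5 N, so the nose is about 11–12 mm in; the visible needle has shortened, and the coupler hasn't moved. About 5 mm more.

```bash
python3 -m crank '[[0,2,-0.3,0,0],[0,4,-0.7,0,0],[0,5,-0.7,0,0],[0,5,-0.7,0,0],[0,5,-0.7,0,0]]' ; python3 st.py;  python3 - <<'E'
from goal import *
o=r.get_obs(); Rt,p=pose(o); print("ang",np.degrees(np.arccos(-Rt[:,0]@nipax())),shift(tcp_for(0,Rt),o),"F tool",Rt.T@np.array(o["force"]))
p,z=r.camera("scene"); np.savez("pics/s11.npz",p=p,z=z)
cv2.imwrite("pics/s11c.png",cv2.resize(p[130:230,190:310],None,fx=6,fy=6,interpolation=cv2.INTER_CUBIC))
cv2.imwrite("pics/s11.png",p)
E
```

```text
clock: 14.47
ee_pos: [508.8, -48.4, 217.7]
tool_rot: [1.501, 0.969, 0.104]
force: [-10.5, 0.1, 8.7]
finger_gap: 26.4
t 14.4667 p [508.8 -48.4 217.7] q [-0.3956 -0.0461 -0.9227  0.1515  0.2748  1.0787] gap 26.405980575711528 F [-10.5   0.1   8.7] M [0.11 1.47 0.17]
tilt 34.49 az 5.96
ang 1.3856268957002962 [-16.056  -0.085  -0.09 ] F tool [-13.029  -3.566  -1.483]
```

View pics/s11c.png

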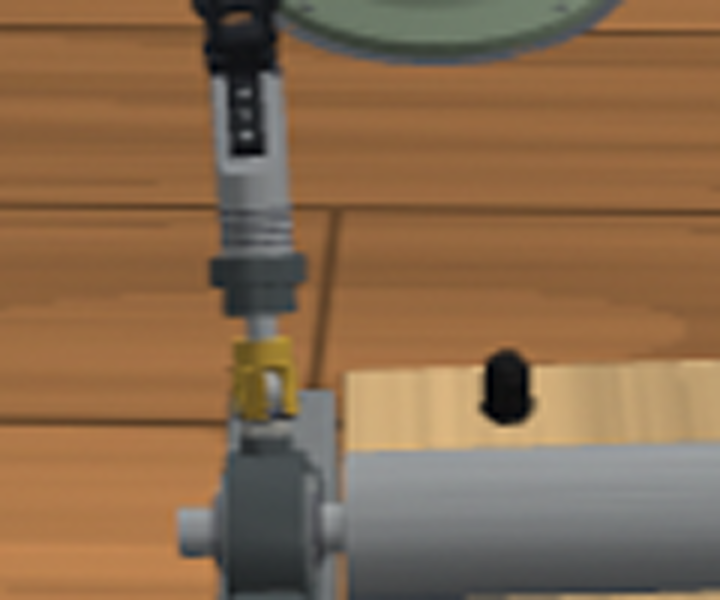

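View pics/s11.png

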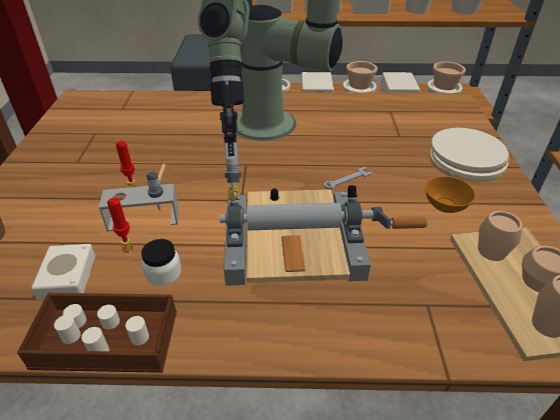

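Needle almost gone: the collar has moved about 47 crop px, roughly 17 mm of nose travel, and the axial push is about 15 N. Hold briefly to check it's steady, then hand in.

```bash
python3 -m crank '[[0,0,0,0,0],[0,0,0,0,0],[0,0,0,0,0],[0,0,0,0,0],[0,0,0,0,0],[0,0,0,0,0]]' ; python3 - <<'E'
from goal import *
o=r.get_obs(); Rt,p=pose(o); print(shift(tcp_for(0,Rt),o),"F tool",Rt.T@np.array(o["force"]))
p,z=r.camera("scene")
cv2.imwrite("pics/s12c.png",cv2.resize(p[130:230,190:310],None,fx=6,fy=6,interpolation=cv2.INTER_CUBIC))
E
```

```text
clock: 15.02
ee_pos: [508.8, -48.4, 217.7]
tool_rot: [1.501, 0.969, 0.104]
force: [-9.4, -0.0, 8.0]
finger_gap: 26.7
[-15.998  -0.08   -0.09 ] F tool [-11.853  -3.075  -1.145]
```

View pics/s12c.png

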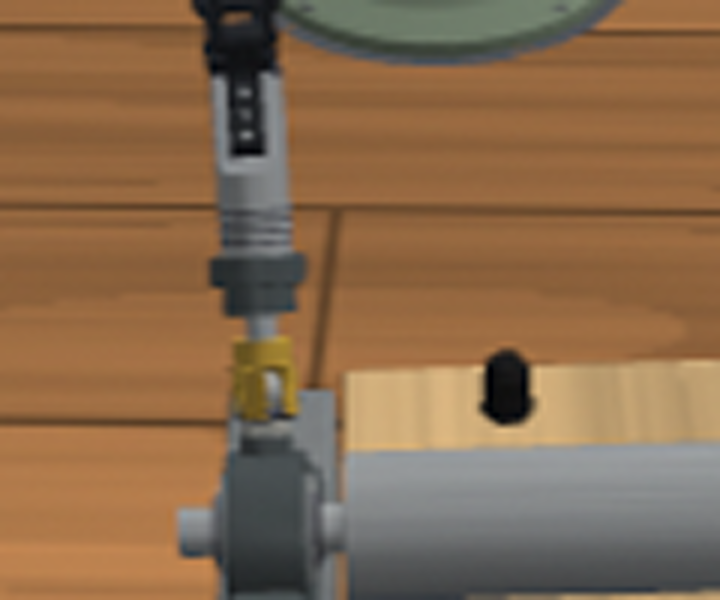

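Steady: about 14.3 N of axial push (−11.9 against +2.5 free), the seat 16 mm past the tip position, and the coupler still on the head. Hand in.

```bash
python3 -c "
from station import r
r.finish_job()"
```

```text
the job is handed in; nothing more can be done
```

I greased the bare nipple, the one at the roller's -y end: the long gun's coupler is snapped onto it and I handed in at about 15 s while still holding it pressed.

- **Method:** The moves can't tilt the tool directly. I lifted the gun straight out of the rack and leaned it to 34.4° by pushing the arm past its reach limit in short steps. Then I pressed the coupler on along the nipple's axis.
- **Nose depth:** The last checks put the nose about 16 mm of 20 in. The tool had gone 16 mm past the seated position and the axial push was about 14 N. Both were steady over a half-second hold.
- **Rest of the scene:** In the last full scene picture the coupler was on the ball head. The short gun was still in the rack and everything else looked untouched.

**Not perfect:**
- The gun sat about 1.4° off square to the nipple, with 1 to 2 N of side load.
- While tilting, joint 4 read up to 2.1045 rad against the stated limit of 2.1. I don't know whether that counts as passing its range.
- The force reading at the end of the push, about 15.5 N, was higher than that depth should give and settled afterwards.

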